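# Hook the retaining bar on its post and swing it shut behind the spring bolt

## Task

The loose retaining bar of the bench shaker lies askew on the platform. With the bar still well out of line, slide its slotted end under the head of the post until the post bottoms in the slot, then swing the bar about the post into line in front of the tube rack until its free end pushes past the spring bolt and the bolt snaps out behind it. Press it home against the stop with about 12 N for a moment to prove it, then let go. Go gently: the bar must never bear on the post, stop and bolt with more than 22 N, and leave the rack, tip box and wipes box where they are.

Things in the scene. Friction and masses are not known exactly. Their poses are not given: they have to be found in the camera images.
- tray: fixed low bench shaker, white base with a flat dark grey platform 330 x 330 mm whose top is 70 mm above the bench; origin under its centre on the bench; in its frame the tube rack stands on the -x half, the bar lies on the +x half, and the closed bar lies along its y axis nominally at x = -30 mm
- post (a point): fixed round steel post on the platform, 14 mm diameter, 26 mm tall, with a 26 mm diameter, 5 mm thick head on top (26 to 31 mm above the platform); the point lies on its axis 11 mm above the platform, at x = -30, y = +125 mm in the tray frame. The closed bar points from it along the tray's -y
- bar_center (a point): centre of the loose aluminium bar, 250 x 32 wide x 22 mm high, 0.25 to 0.5 kg, flat on the platform at the start, its slot 45 to 110 mm from the post and 0.45 to 0.85 rad out of line (free end swung to tray +x). Its y axis runs along the bar to the slotted end, z up; the y axes of bar and tray are parallel when shut
- bar_slot (a point): point in the bar's open-ended slot, 106 mm from the bar's centre towards the slotted end, 11 mm up: it coincides with the post's axis when the post bottoms in the slot. The slot is 18 mm wide, 26 mm deep (from the end), open above and below, so the post has 2 mm of play on each side
- bar_tip (a point): middle of the end face of the bar's free end (no slot), 125 mm from the bar's centre, 11 mm up. Shut, it lies nominally at x = -30, y = -106 mm in the tray frame, x up to 18 mm more or less by the catch's setting. Passing the bolt takes a push of some 5 to 11 N near this end, then 3 to 6 N until shut; the stop is hard. With the post over 5 mm off the slot's bottom it jams on the bolt
- rack: loose blue tube rack, 66 x 200 mm, 44 mm tall (56 with the tubes), on the platform, its bar-side face nominally 44 mm (30 at least) from the shut bar's rack side; origin under its centre. Leave it alone
- tipbox: loose grey pipette tip box with clear lid, 85 x 120 x 82 mm, on the bench; origin under its centre. Leave it alone
- wipes: loose box of paper wipes, 120 x 210 x 85 mm, on the bench; origin under its centre. Leave it alone
- stop (a point): nominal place of the stop's face: grey steel lug, 26 mm tall, 20 mm wide, that meets the shut bar's rack side; the point is 13 mm above the platform at x = -46, y = -82 mm in the tray frame. Stop and spring bolt sit on one block clamped by hand up to 14 mm either way along tray x. That setting is NOT measured, nor is the bolt: the shut place must be felt or seen
- bolt (a point): nominal place of the nose of the sprung steel latch bolt (joint bolt), 13 mm up; tray x = -10.5, y = -102 mm. Bolt 3 to 22 mm above the platform, juts 8 mm over the bar's end, slides back along tray -y (2 N out, 3 N at 9 mm, 14 mm at most). Its 30 degree ramp on the tray +x side meets the bar 40 to 60 mm before shut; it snaps out behind the bar 2 to 5 mm before the stop

How it is judged:
By the outcome, as a careful person would: the job done as asked, in the order asked, and still so for the second after the job is handed in, with the robot touching nothing.
It also fails if it takes over 72 s, if anything falls off the work surface, if the arm or the gripper's body presses on something with over 40 N, if the wrist force passes 120 N, or if a joint passes its speed limit or range.

## Robot

A 6-joint arm with a two-finger parallel gripper is mounted at the origin on the work surface. World frame = base frame: x ahead of the robot, y to its left, z up, the work surface at z = 0. Lengths are in mm, angles in rad, forces in N, time in s.
With the tool pointing down it reaches from about 350 to 975 mm from the base axis. Payload 7.1 kg.
Tool frame: the origin (TCP) lies at the very end of the fingers, on their centre line; the grasp point (between the pads) lies 19 mm behind it; z points along the fingers, y is the line along which they close (so a half turn about z gives the same grasp; the last joint's range is limited). The gripper opens to 88 mm and grips with 3 to 60 N. Pads are 20 mm wide; open, the fingers measure 115 mm over their backs; the gripper's body (75 mm by 178 mm) begins 61 mm behind the grasp point.
Start: joints at [1.09, 0.423, 1.63, -0, 1.089, -0.019], TCP at [278.443, 559.531, 222.675] pointing down, gripper open.
Joint ranges: [-3, 3], [-0.9, 2.11], [0.09, 2.58], [-1.31, 4.45], [0.11, 2.69], [-2.54, 2.54]. Speed limits (rad/s): [2.39, 2.39, 3.01, 3.14, 3.14, 3.14].

## Interface

Orientations are given as a rotation vector (axis times angle).
In Python, from workcell import get_obs, get_image, job, models gives the robot as it stands.
- The arm moves only by the tool jog_arm, never from a script. Its argument "increments" is one flat list of numbers, 7 for each row, row after row: the turn, a rotation vector about the tool's x, y, z in degrees, then the shift along the tool's x, y, z in mm, then the opening in per cent of the stroke, from 0 (shut) to 100 (fully open). A call has 1 to 12 rows; each row shifts and turns the commanded pose from where the row before left it, along the tool's axes as they then stand; what a row does not reach is not made up. A row lasts 1/8 s, in which the tool goes at most 62.5 mm and 10.7 degrees, less where a joint would pass 70% of its speed; a pose out of reach is approached as far as the arm can. A call is refused whole if a number of a shift passes 62.5 or a number of a turn 10.7, either way. A call with a gripper value outside its range is refused whole. The fingers move at their own pace and stop on an object; the grip force is fixed at half the most. Time passes only in rows, so rows that do not move let the fingers close. It gives the time, the measured TCP pose, the force, the opening and the grip force at its end, in the units of the state.
- get_obs(): the state, without advancing time (a new reading comes with each control period).
- get_image(name): name is "side" or "top" or "wrist"; returns a dict with "pixels" (420x560x3 uint8, blue, green, red), "depth" (420x560 float32, mm along the optical axis (not along the pixel's ray), 0 where there is no reading), "fx", "fy", "cx", "cy" (pixels), "k1" (the pictures are not rectified: a ray, as slopes to the right and down, at radius r is drawn at 1 + k1 r^2 times it, then the intrinsics apply), "cam_to_world" (4x4, takes a point from camera to world coordinates); the wrist camera has in their place "tool_from_camera" (4x4, takes a point from camera to tool coordinates, whose origin is the TCP and whose axes are the flange's). Camera axes: x right, y up, looking along -z (the intrinsics and any distortion apply to the point x, -y, -z); pixel columns grow to the right and rows downward; lengths in mm; the calibration is good to about 2 mm. A picture is of the moment at which its call begins: read the wrist's pose just before it.
- job.close_job(): hands the job in; it is judged then, once.
Trained networks look in the newest picture that a camera, given by its name, has taken for a name from the list of things; names that differ only in an ending like _2 or _b are one class to them, and where a whole thing is asked for, a point or a joint stands for the part that bears it (a point fixed in the world has none). Each returns a list of dicts, best first, with "p" (0 to 1); they miss things now and then, are a little off and sometimes report something else, mostly with a low value. They report only what shows in the picture. A call takes as long as a camera call.
- models.look_for(target, camera): "centre" ([x, y, z] in mm, in world coordinates, good to about 4 mm: the middle of the surface that is visible of it).
- models.regions_of(target, camera): "region" (420x560 bool, what is visible of it).
The state is a dict: "t": time; "qpos": joint angles; "qvel": joint speeds; "joint_torque": joint torques, N m; "ee_pos": TCP position; "orientation": TCP orientation; "ft_force": force on the tool from outside, world axes, zero at the start; "moment": the same for the moment, N m; "width": finger opening in mm; "grasp_force": force on a finger pad.
Only numpy, scipy, OpenCV 4.12 (cv2) and the standard library are available. Lean on these libraries where they do the work, as an engineer would, in place of code of your own. Each camera call takes 0.05 s, during which the arm holds its last target. There are 200 camera calls.

## Working session

There is one attempt and no reset: what is moved stays moved. The work goes in short steps, Python scripts to look and compute and a tool call to move; the robot and the scene stay as the last step left them, time stands still between calls to the robot, and variables do not carry over. Pictures are saved under pics/ and viewed, at most 10 in all, crops included, and the job is handed in when it is done.

Besides the shell and the picture viewer there is one more tool, called after "Emit:" as name(argument=value, ...) on one line, values as JSON. jog_arm: Moves the arm, as the interface text tells. Its arguments: {"type":"object","properties":{"increments":{"type":"array"}},"required":["increments"]}

```bash
ls; mkdir -p pics; cat > h.py <<'E'
import numpy as np, cv2
from workcell import get_obs, get_image, job, models
from scipy.spatial.transform import Rotation as R
def und(im,u,v):
    x=(np.asarray(u,float)-im['cx'])/im['fx']; y=(np.asarray(v,float)-im['cy'])/im['fy']
    xd,yd=x.copy(),y.copy()
    for _ in range(8):
        s=1+im['k1']*(x*x+y*y); x,y=xd/s,yd/s
    return x,y
def c2w(im,o=None):
    if 'cam_to_world' in im: return np.array(im['cam_to_world'])
    T=np.eye(4);T[:3,:3]=R.from_rotvec(o['orientation']).as_matrix();T[:3,3]=o['ee_pos']
    return T@np.array(im['tool_from_camera'])
def pts(im,u,v,o=None,z=None):
    "world points from depth, or on plane z"
    u=np.asarray(u,float);v=np.asarray(v,float)
    x,y=und(im,u,v);T=c2w(im,o)
    d=np.stack([x,-y,-np.ones_like(x)],-1)
    if z is None:
        D=im['depth'][np.round(v).astype(int),np.round(u).astype(int)]
        return (d*D[...,None])@T[:3,:3].T+T[:3,3]
    w=d@T[:3,:3].T
    return T[:3,3]+w*((z-T[2,3])/w[...,2])[...,None]
E
python3 - <<'E'
from h import *
o=get_obs();print({k:np.round(v,3) for k,v in o.items()})
for c in('top','side'):
    im=get_image(c);cv2.imwrite(f'pics/{c}0.png',im['pixels'])
    for n in('tray','post','bar_center','rack','stop','bolt','tipbox','wipes'):
        print(c,n,[(np.round(r['centre']),round(r['p'],2)) for r in models.look_for(n,c)][:2])
E
```

```text
pics
{'t': np.float64(0.0), 'qpos': array([ 1.09 ,  0.424,  1.631,  0.   ,  1.089, -0.019]), 'qvel': array([ 0.001, -0.001, -0.001, -0.001, -0.001, -0.002]), 'joint_torque': array([-3.0000e-03, -5.4465e+01, -2.7366e+01,  6.4000e-02,  2.3000e-02,
       -0.0000e+00]), 'ee_pos': array([278.175, 559.059, 221.893]), 'orientation': array([-7.190e-01, -3.058e+00,  2.000e-03]), 'ft_force': array([ 0.072, -0.235,  0.357]), 'moment': array([-0.005, -0.037,  0.034]), 'grasp_force': np.float64(0.0), 'width': np.float64(87.603)}
top tray [(array([ 565., -106.,   89.]), 0.67), (array([606.,  32.,  71.]), 0.66)]
top post [(array([ 563., -106.,   92.]), 0.61)]
top bar_center [(array([656.,  21.,  89.]), 0.58), (array([ 566., -104.,   93.]), 0.25)]
top rack []
top stop [(array([ 564., -104.,   92.]), 0.89)]
top bolt [(array([ 565., -108.,   88.]), 0.67)]
top tipbox [(array([553., 407.,  84.]), 0.95)]
top wipes [(array([ 506., -433.,   88.]), 0.71)]
side tray [(array([598., -44.,  69.]), 0.7)]
side post [(array([ 561., -115.,   86.]), 0.79), (array([656.,   8.,  87.]), 0.42)]
side bar_center [(array([656.,   6.,  89.]), 0.71), (array([ 508., -425.,   89.]), 0.59)]
side rack [(array([462.,  -3., 109.]), 0.85)]
side stop [(array([ 563., -113.,   82.]), 0.8)]
side bolt [(array([ 566., -115.,   92.]), 0.84)]
side tipbox [(array([550., 362.,  74.]), 0.76), (array([ 569., -114.,   88.]), 0.68)]
side wipes [(array([ 509., -425.,   92.]), 0.93)]
```

View pics/top0.png

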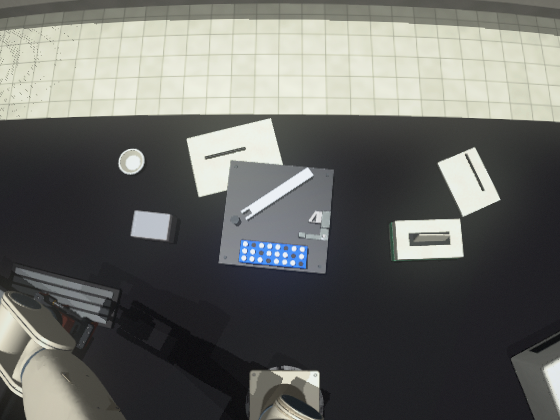

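View pics/side0.png

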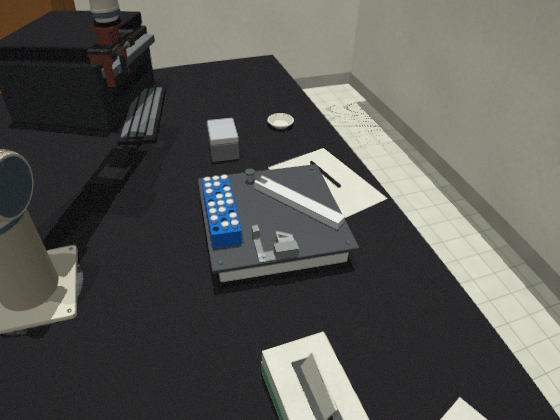

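Top: post at (236,219), bar from slot (245,216) to free end (312,172), bolt/stop block at (316,217)–(313,236), rack near (273,254); tray +x is world +x, roughly. Coarse estimate next, then a near look with the wrist camera.

```bash
python3 - <<'E'
from h import *
im=get_image('top')
c=pts(im,[231,334,326,219],[161,170,273,263],z=70.);print(np.round(c,0)); m=c.mean(0);print('tray',m)
print(np.round(pts(im,[236],[219],z=101.)), np.round(pts(im,[243,248,312],[214,219,172],z=92.)))
print('stop/bolt',np.round(pts(im,[302,320,313],[236,215,217],z=95.)))
w=get_image('wrist');print(np.round(w['tool_from_camera'],3),w['fx'],w['cx'],w['cy'])
print(get_obs()['t'])
E
```

```text
[[ 763.  172.   70.]
 [ 735. -155.   70.]
 [ 411. -127.   70.]
 [ 440.  200.   70.]]
tray [587.30737621  22.45143345  70.        ]
[[572. 147. 101.]] [[589. 127.  92.]
 [573. 112.  92.]
 [722. -84.  92.]]
stop/bolt [[ 522.  -53.   95.]
 [ 586. -108.   95.]
 [ 580.  -86.   95.]]
[[ 0.00000e+00  9.54000e-01  3.00000e-01  8.22880e+01]
 [ 1.00000e+00 -0.00000e+00 -1.00000e-03 -4.49000e-01]
 [-1.00000e-03  3.00000e-01 -9.54000e-01 -1.62234e+02]
 [ 0.00000e+00  0.00000e+00  0.00000e+00  1.00000e+00]] 359.30963854679754 284.50503053321233 209.81427478049824
1.0
```

Emit:
jog_arm(increments=[0,0,0,-47,-26.7,0,100,0,0,0,-47,-26.7,0,100,0,0,0,-47,-26.7,0,100,0,0,0,-47,-26.7,0,100,0,0,0,-47,-26.7,0,100,0,0,0,-47,-26.7,0,100,0,0,0,-47,-26.7,0,100,0,0,0,-47,-26.7,0,100,0,0,0,-47,-26.7,0,100,0,0,0,-47,-26.7,0,100,0,0,0,-47,-26.7,0,100,0,0,0,-47,-26.7,0,100])

```text
t: 2.5
ee_pos: [641.5, 19.8, 222.8]
orientation: [0.719, 3.058, 0.0]
ft_force: [1.0, 0.4, -0.1]
width: 87.9
grasp_force: 0.0
```

Emit:
jog_arm(increments=[0,0,9,0,0,0,100,0,0,10,0,0,0,100,0,0,10,0,0,0,100,0,0,0,0,0,0,100,0,0,0,0,0,0,100])

```text
t: 3.12
ee_pos: [640.6, 21.4, 222.7]
orientation: [1.457, 2.783, -0.0]
ft_force: [-0.3, 0.6, 0.5]
width: 87.8
grasp_force: 0.0
```

```bash
python3 - <<'E'
from h import *
o=get_obs();im=get_image('wrist');cv2.imwrite('pics/w1.png',im['pixels'])
np.savez('w1.npz',o=0)
import pickle;pickle.dump((o,im),open('w1.pkl','wb'))
print(o['t'],o['ee_pos'],o['orientation'],o['ft_force'],R.from_rotvec(o['orientation']).as_matrix().round(3))
E
```

```text
3.125 [640.60641832  21.43092228 222.69799218] [ 1.45696535e+00  2.78326976e+00 -2.34963732e-05] [-0.25005333  0.56002266  0.48234322] [[-0.57   0.822  0.   ]
 [ 0.822  0.57  -0.   ]
 [-0.     0.    -1.   ]]
```

View pics/w1.png

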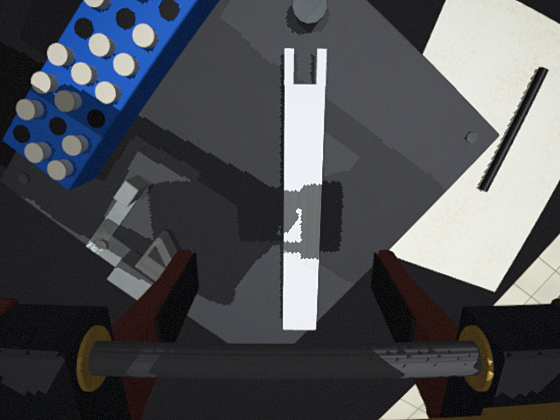

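Wrist view: bar upright with slot end at rows 49 (cols 285–327), free end at row 329 (283–316); post head at (310,8), stop/bolt block around (130,240), rack upper left.

```bash
python3 - <<'E'
from h import *
import pickle;o,im=pickle.load(open('w1.pkl','rb'))
V,U=np.mgrid[0:420,0:560];P=pts(im,U,V,o)
ok=(im['depth']>0)
bar=ok&(P[...,2]>86)&(P[...,2]<97)&(U>275)&(U<335)&(V>40)&(V<345)
q=P[bar];print('z',np.median(q[:,2]),bar.sum())
r=cv2.minAreaRect(q[:,:2].astype(np.float32));print('depth rect',r)
g=im['pixels'].min(2)
C=pts(im,[285,327,283,316],[49,49,329,329],o,z=92.);print('corners',C.round(1))
s=(C[0]+C[1])/2;t=(C[2]+C[3])/2;d=(s-t)[:2];L=np.linalg.norm(d);print('len',L,'widths',np.linalg.norm(C[0]-C[1]),np.linalg.norm(C[2]-C[3]),'th',np.arctan2(-d[0],d[1]),'cen',(s+t)/2,'slot',t[:2]+d/L*231)
pl=ok&(abs(P[...,2]-70)<6)&(V<200);print('platform z',np.median(P[pl][:,2]))
hd=ok&(P[...,2]>97)&(P[...,2]<106)&(U>285)&(U<335)&(V<30);print('head',P[hd].mean(0),hd.sum(),P[hd].min(0),P[hd].max(0))
lug=ok&(P[...,2]>80)&(U>60)&(U<200)&(V>150)&(V<310)
th=-.086;X=np.array([np.cos(th),np.sin(th)]);Y=np.array([-np.sin(th),np.cos(th)])
for u,v in[(128,205),(120,200),(130,185),(100,235),(120,215),(150,260),(185,255),(165,245),(135,285)]:
    p=P[v,u];w=p[:2]-[587.3,22.45];print(u,v,p.round(0),'tray',(w@X).round(0),(w@Y).round(0))
cv2.imwrite('pics/w1c.png',cv2.resize(im['pixels'][150:310,60:220],None,fx=4,fy=4,interpolation=2)[:600])
E
```

```text
z 92.16755457114664 9848
depth rect ((656.6640014648438, 24.6741943359375), (32.327659606933594, 250.68472290039062), 34.36565399169922)
corners [[573.6 118.8  92. ]
 [599.8 137.1  92. ]
 [713.8 -86.5  92. ]
 [740.  -68.4  92. ]]
len 248.70382005051056 widths 31.969869278017708 31.829077185442546 th 0.5990613788421676 cen [656.78332757  25.27297014  92.        ] slot [596.64793065 113.34992021]
platform z 70.21256710951329
head [573.2057166  149.67029011 101.00365305] 719 [559.804922   140.17939159  97.09111621] [583.74016823 162.11869331 103.2595673 ]
128 205 [533. -59.  95.] tray -47.0 -85.0
120 200 [526. -58.  97.] tray -54.0 -85.0
130 185 [527. -42.  95.] tray -55.0 -69.0
100 235 [ 520. -113.   73.] tray -56.0 -140.0
120 215 [527. -83.  73.] tray -51.0 -110.0
150 260 [573. -95.  92.] tray -4.0 -118.0
185 255 [596.   3. 229.] tray 10.0 -19.0
165 245 [577. -76.  90.] tray -1.0 -99.0
135 285 [ 574. -123.   97.] tray -1.0 -146.0
```

View pics/w1c.png

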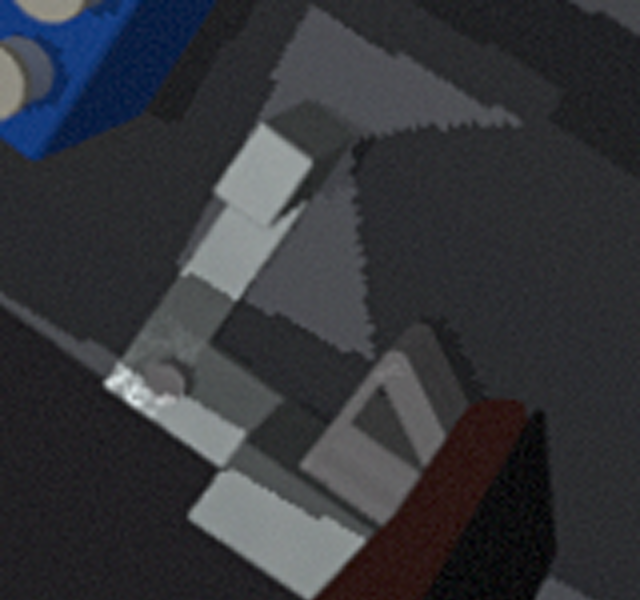

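Emit:
jog_arm(increments=[0,0,0,30,0,0,100,0,0,0,30,0,0,100,0,0,0,0,0,0,100])

```text
t: 3.55
ee_pos: [605.7, 72.1, 222.8]
orientation: [-1.456, -2.783, 0.0]
ft_force: [-0.0, 0.5, 0.1]
width: 88.1
grasp_force: 0.0
```

```bash
python3 - <<'E'
from h import *
import pickle
o=get_obs();im=get_image('wrist');cv2.imwrite('pics/w2.png',im['pixels']);pickle.dump((o,im),open('w2.pkl','wb'))
V,U=np.mgrid[0:420,0:560];P=pts(im,U,V,o);print(o['t'],o['ee_pos'])
ok=im['depth']>0
hd=ok&(P[...,2]>98)&(P[...,2]<105)&(np.linalg.norm(P[...,:2]-[571,150],axis=-1)<25)
c,r=cv2.minEnclosingCircle(P[hd][:,:2].astype(np.float32));print('head',P[hd].mean(0),c,r)
bar=ok&(P[...,2]>87)&(P[...,2]<97)&(np.linalg.norm(P[...,:2]-[620,78],axis=-1)<90)
bar&=~hd&(np.linalg.norm(P[...,:2]-[571,150],axis=-1)>22)
q=P[bar][:,:2];th=.6;
for _ in range(1): print('rect',cv2.minAreaRect(q.astype(np.float32)))
yb=np.array([-np.sin(th),np.cos(th)]);xb=np.array([np.cos(th),np.sin(th)])
print('max along', np.percentile(q@yb,[99,99.9]), 'post along',np.array(c)@yb,'lat: bar',np.percentile(q@xb,[.5,99.5]).round(1),'post',np.array(c)@xb)
# platform pose from edge pts, lug edges
ex=pts(im,[0],[0],o,z=70.)
E
```

```text
3.55 [605.6771221   72.08107363 222.77310588]
head [571.08283141 153.10406471 101.1438458 ] (571.10791015625, 153.0325927734375) 12.847805976867676
rect ((628.3563232421875, 65.92503356933594), (32.13956832885742, 150.4443359375), 34.34452819824219)
max along [-227.39325692 -225.28153062] post along -196.16853390820717 lat: bar [539.8 571.6] post 557.7643999022389
```

View pics/w2.png

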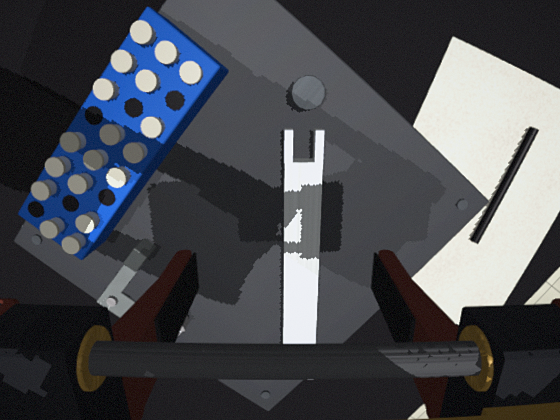

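Wrist view: post head at (309,92), slot mouth at (304,130), bar nearly aligned with the post (about 2 mm lateral offset, 48 mm to go). Going to the grasp 45 mm tipward of the bar centre.

Emit:
jog_arm(increments=[0,0,0,-38,5,0,100,0,0,0,-38,5,10,100,0,0,0,-37,4.4,30,100,0,0,0,0,0,35,100,0,0,0,0,0,35,100,0,0,0,0,0,20,100,0,0,0,0,0,12,100,0,0,0,0,0,0,100])

```text
t: 4.6
ee_pos: [682.6, -14.2, 80.4]
orientation: [-1.461, -2.781, 0.0]
ft_force: [-0.0, -0.0, -0.3]
width: 87.9
grasp_force: 0.0
```

Emit:
jog_arm(increments=[0,0,0,0,0,3.5,100,0,0,0,0,0,3,100,0,0,0,0,0,0,35,0,0,0,0,0,0,35,0,0,0,0,0,0,35,0,0,0,0,0,0,35,0,0,0,0,0,0,0,0,0,0,0,0,0,0,0,0,0,0,0,0,0])

```text
t: 5.72
ee_pos: [682.6, -14.1, 74.1]
orientation: [1.462, 2.781, 0.0]
ft_force: [1.0, 0.1, 0.0]
width: 31.7
grasp_force: 30.0
```

Emit:
jog_arm(increments=[0,0,0,5,1.3,0,0,0,0,0,5,1.3,0,0,0,0,0,5,0,0,0,0,0,0,0,0,0,0])

```text
t: 6.22
ee_pos: [675.7, 0.6, 74.2]
orientation: [-1.461, -2.78, -0.0]
ft_force: [-1.4, 1.7, 0.7]
width: 31.4
grasp_force: 30.0
```

```bash
python3 - <<'E'
from h import *
o=get_obs();print(o['t'],o['ee_pos'],o['ft_force'],o['moment'])
im=get_image('wrist');print(o['orientation'])
V,U=np.mgrid[0:420,0:560];P=pts(im,U,V,o)
print(P[2,::60].round(0))
for c in('top','side'):
  im=get_image(c);P=pts(im,U,V);ok=im['depth']>0
  D=np.linalg.norm(P[...,:2]-[571,150],axis=-1)
  hd=ok&(P[...,2]>97)&(P[...,2]<106)&(D<25);print(c,'head',P[hd].mean(0),hd.sum())
  th=.603;yb=np.array([-np.sin(th),np.cos(th)]);xb=np.array([np.cos(th),np.sin(th)])
  b=ok&(P[...,2]>86)&(P[...,2]<96)&(D>25)&(D<90)&(P[...,0]>560)&(P[...,1]<140)&(im['pixels'].min(2)>110)
  q=P[b][:,:2];print(b.sum(),np.percentile(q@xb,[1,50,99]),'post',P[hd].mean(0)[:2]@xb,'end',(q@yb).max(),P[hd].mean(0)[:2]@yb)
E
```

```text
6.225 [6.75698703e+02 6.06311959e-01 7.41685228e+01] [-1.35798298  1.67714856  0.6519661 ] [0.27556181 0.12008188 0.01517031]
[-1.46087416e+00 -2.78030698e+00 -4.31218040e-04]
[[499.  33.  70.]
 [524.  48.  69.]
 [549.  62.  72.]
 [570.  76.  70.]
 [591.  90.  70.]
 [614. 100.  92.]
 [633. 119.  71.]
 [654. 135.  69.]
 [675. 151.  69.]
 [697. 168.  70.]]
top head [572.16190849 151.05612656 100.40178518] 48
97 [541.56231609 562.07369354 572.1589871 ] post 556.9206128111649 end -222.1975547934948 -200.06657372373456
side head [569.52104354 152.10601426 100.86952379] 55
207 [538.77081861 552.22407086 573.23921582] post 555.340904195767 end -220.03040646715553 -197.70416974223622
```

Emit:
jog_arm(increments=[0,0,0,4,0,0,0,0,0,0,4,0,0,0,0,0,0,4,0,0,0,0,0,0,3,0,0,0,0,0,0,0,0,0,0])

```text
t: 7.0
ee_pos: [667.3, 12.5, 74.1]
orientation: [-1.461, -2.78, -0.0]
ft_force: [0.2, 0.3, -0.1]
width: 31.6
grasp_force: 30.0
```

Emit:
jog_arm(increments=[0,0,0,3,0,0,0,0,0,0,2,0,0,0,0,0,0,2,0,0,0,0,0,0,0,0,0,0])

```text
t: 7.5
ee_pos: [663.5, 18.1, 74.2]
orientation: [-1.462, -2.781, -0.0]
ft_force: [0.7, 0.3, -0.5]
width: 31.7
grasp_force: 30.0
```

Emit:
jog_arm(increments=[0,0,0,2,0,0,0,0,0,0,2,0,0,0,0,0,0,2,0,0,0,0,0,0,1,0,0,0,0,0,0,0,0,0,0])

```text
t: 8.12
ee_pos: [659.6, 23.8, 74.2]
orientation: [-1.462, -2.78, -0.0]
ft_force: [-0.2, 0.5, -1.1]
width: 31.7
grasp_force: 30.0
```

Emit:
jog_arm(increments=[0,0,0,1,0,0,0,0,0,0,0,0,0,0,0,0,0,0,0,0,0])

```text
t: 8.5
ee_pos: [659.1, 24.5, 74.2]
orientation: [-1.462, -2.781, -0.0]
ft_force: [0.2, -0.6, -1.0]
width: 31.8
grasp_force: 30.0
```

Emit:
jog_arm(increments=[0,0,0,1,0,0,0,0,0,0,0,0,0,0,0,0,0,0,0,0,0])

```text
t: 8.88
ee_pos: [658.5, 25.3, 74.2]
orientation: [-1.462, -2.781, 0.0]
ft_force: [1.0, -0.4, -0.1]
width: 31.6
grasp_force: 30.0
```

Emit:
jog_arm(increments=[0,0,0,1,0,0,0,0,0,0,0,0,0,0,0,0,0,0,0,0,0])

```text
t: 9.25
ee_pos: [658.0, 26.1, 74.2]
orientation: [-1.462, -2.781, 0.0]
ft_force: [0.5, -0.5, -1.2]
width: 31.6
grasp_force: 30.0
```

Emit:
jog_arm(increments=[0,0,0,0.7,0,0,0,0,0,0,0,0,0,0,0,0,0,0,0,0,0])

```text
t: 9.62
ee_pos: [657.5, 26.7, 74.2]
orientation: [-1.462, -2.781, 0.0]
ft_force: [0.9, -0.9, -1.9]
width: 31.5
grasp_force: 30.0
```

Emit:
jog_arm(increments=[0,0,0,0.7,0,0,0,0,0,0,0,0,0,0,0,0,0,0,0,0,0])

```text
t: 10.0
ee_pos: [657.5, 26.9, 74.2]
orientation: [1.461, 2.78, -0.0]
ft_force: [2.2, -3.0, -2.2]
width: 31.9
grasp_force: 30.0
```

Emit:
jog_arm(increments=[0,0,0,0.7,0,0,0,0,0,0,0,0,0,0,0,0,0,0,0,0,0])

```text
t: 10.38
ee_pos: [657.5, 27.1, 74.4]
orientation: [1.461, 2.779, -0.0]
ft_force: [3.4, -5.8, -2.3]
width: 31.8
grasp_force: 30.0
```

```bash
python3 - <<'E'
from h import *
o=get_obs();print(o['t'],o['ft_force'],o['moment'])
V,U=np.mgrid[0:420,0:560]
a=[]
for c in('top','side'):
  im=get_image(c);P=pts(im,U,V);a.append(im['pixels'])
  cv2.imwrite('pics/%s3.png'%c,im['pixels'])
cv2.imwrite('pics/c3.png',np.hstack([cv2.resize(a[0][180:250,210:280],(390,390),interpolation=2),cv2.resize(a[1][140:210,225:295],(390,390),interpolation=2)]))
E
```

```text
10.375 [ 3.42421931 -5.82664498 -2.33229324] [-1.03200489 -0.55336228  0.01729737]
```

View pics/c3.png

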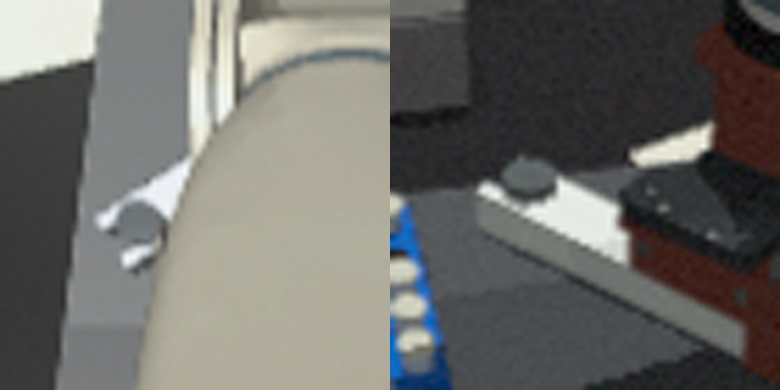

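The post head sits over the slot in both views, and the axial force confirms it bottomed (~6.8 N at about 5 N/mm). Easing to light contact, then a test swing row about the post (radius 152.6 mm).

Emit:
jog_arm(increments=[0,0,0,-1,0,0,0,0,0,4,0.37,-10.64,0,0,0,0,0,0,0,0,0,0,0,0,0,0,0,0])

```text
t: 10.98
ee_pos: [648.8, 21.4, 74.2]
orientation: [1.556, 2.729, 0.0]
ft_force: [4.1, -2.8, -2.9]
width: 31.5
grasp_force: 30.0
```

```bash
cat > s.py <<'E'
from h import *
o=get_obs();M=R.from_rotvec(o['orientation']).as_matrix();p=np.array(o['ee_pos'])
Pp=np.array([571.,152.5]);e=Pp-p[:2];x=M[:2,0];y=M[:2,1]
yaw=np.arctan2(-x[0],x[1])
print('t',o['t'],'p',p.round(1),'bar th',yaw.round(4),'deg to tray line',np.degrees(yaw+.086).round(2),'post in tool',(e@x).round(2),(e@y).round(2),'F tool',(M.T@o['ft_force']).round(1),'F',np.round(o['ft_force'],1),'M',np.round(o['moment'],2))
E
python3 s.py
```

```text
t 10.975 p [648.8  21.4  74.2] bar th 0.5341 deg to tray line 35.53 post in tool 152.43 -0.22 F tool [-4.5  2.1  2.9] F [ 4.1 -2.8 -2.9] M [-0.5 -0.5 -0.2]
```

Emit:
jog_arm(increments=[0,0,3,0.1,-8,0,0,0,0,3,0.2,-8,0,0,0,0,3,0.2,-8,0,0,0,0,3,0.2,-8,0,0,0,0,0,0,0,0,0,0,0,0,0,0,0,0])

```text
t: 11.72
ee_pos: [619.7, 8.0, 74.2]
orientation: [-1.832, -2.552, 0.0]
ft_force: [2.0, -1.9, -2.6]
width: 31.6
grasp_force: 30.0
```

```bash
python3 s.py
```

```text
t 11.725 p [619.7   8.   74.2] bar th 0.3252 deg to tray line 23.56 post in tool 152.44 0.06 F tool [-2.4  1.3  2.6] F [ 2.  -1.9 -2.6] M [-0.47 -0.28 -0.14]
```

Emit:
jog_arm(increments=[0,0,0,-0.4,-0.2,0,0,0,0,0,0,0,0,60,0,0,0,0,0,0,60,0,0,0,0,0,0,60,0,0,0,0,0,-10,60,0,0,0,0,0,-30,60,0,0,0,0,0,-10,30,0,0,0,-22,18,0,0,0,0,0,-23,17,0,0,0,0,0,0,0,0,0,0,0,0,0,0,0,0])

```text
t: 13.1
ee_pos: [665.8, -23.8, 123.7]
orientation: [-1.834, -2.549, 0.001]
ft_force: [-0.2, 0.0, -1.0]
width: 5.8
grasp_force: 0.0
```

```bash
python3 s.py; python3 - <<'E'
from h import *
o=get_obs();im=get_image('wrist');cv2.imwrite('pics/w4.png',im['pixels'])
V,U=np.mgrid[0:420,0:560];P=pts(im,U,V,o)
b=(im['depth']>0)&(P[...,2]>87)&(P[...,2]<96)&(P[...,1]<140)&(im['pixels'].min(2)>120)
n,l,s,c=cv2.connectedComponentsWithStats(b.astype(np.uint8));k=1+np.argmax(s[1:,4])
print(s[k],cv2.minAreaRect(P[l==k][:,:2].astype(np.float32)))
E
```

```text
t 13.1 p [665.8 -23.8 123.7] bar th 0.3234 deg to tray line 23.46 post in tool 197.29 -33.81 F tool [ 0.1 -0.2  1. ] F [-0.2  0.  -1. ] M [-0.11  0.07 -0.01]
[  185     0    68   209 12175] ((609.7696533203125, 37.46080780029297), (32.261512756347656, 107.75505065917969), 18.331989288330078)
```

View pics/w4.png

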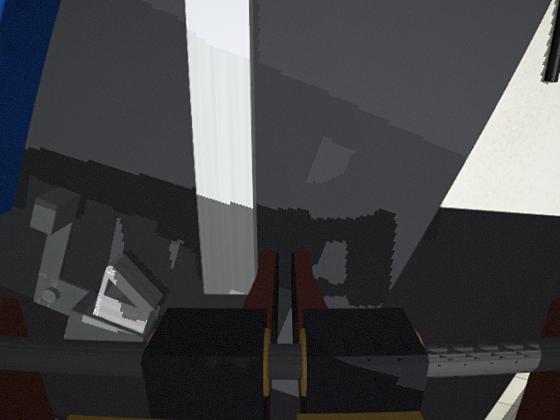

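Bar lies left of the shut fingers (right edge col ~255, end row ~293), bolt nose at (125,285), stop lug at (45,210). Descending beside it, then pushing.

Emit:
jog_arm(increments=[0,0,0,0,1,20,0,0,0,0,0,0,20,0,0,0,0,0,0,9,0,0,0,0,0,0,0,0,0,0,0,0,0,0,0])

```text
t: 13.78
ee_pos: [668.1, -23.8, 75.4]
orientation: [1.834, 2.55, 0.0]
ft_force: [-1.3, 0.9, 0.2]
width: 0.4
grasp_force: 0.0
```

Emit:
jog_arm(increments=[0,0,0,0,-2,0,0,0,0,0,0,-2,0,0,0,0,0,0,-2,0,0,0,0,0,0,0,0,0])

```text
t: 14.28
ee_pos: [662.0, -25.8, 75.3]
orientation: [1.835, 2.55, 0.0]
ft_force: [-0.1, 0.1, -0.2]
width: 0.5
grasp_force: 0.0
```

Emit:
jog_arm(increments=[0,0,1,-0.5,-3.45,0,0,0,0,1,-0.5,-3.45,0,0,0,0,0,0,0,0,0,0,0,0,0,0,0,0])

```text
t: 14.78
ee_pos: [655.8, -28.8, 75.2]
orientation: [-1.879, -2.518, 0.0]
ft_force: [0.1, -0.4, 0.0]
width: 0.8
grasp_force: 0.0
```

```bash
cat >> s.py <<'E'
im=get_image('wrist')
V,U=np.mgrid[0:420,0:560];P=pts(im,U,V,o)
b=(im['depth']>0)&(P[...,2]>87)&(P[...,2]<97)&(P[...,1]<140)&(im['pixels'].min(2)>120)
n,l,s,c=cv2.connectedComponentsWithStats(b.astype(np.uint8));k=1+np.argmax(s[1:,4])
r=cv2.minAreaRect(P[l==k][:,:2].astype(np.float32));c=np.array(r[0]);d=c-Pp
print('bar rect',r[1],'ang from pivot deg to tray line',(np.degrees(np.arctan2(d[0],-d[1]))+4.93).round(2),'rect ang',r[2])
E
python3 s.py
```

```text
t 14.775 p [655.8 -28.8  75.2] bar th 0.2887 deg to tray line 21.47 post in tool 197.95 -29.62 F tool [-0.4  0.  -0. ] F [ 0.1 -0.4  0. ] M [-0.05  0.04  0.01]
bar rect (32.4229736328125, 92.0633544921875) ang from pivot deg to tray line 22.81 rect ang 17.245424270629883
```

Emit:
jog_arm(increments=[0,0,1,-0.5,-3.45,0,0,0,0,1,-0.5,-3.45,0,0,0,0,1,-0.5,-3.45,0,0,0,0,1,-0.5,-3.45,0,0,0,0,0,0,0,0,0,0,0,0,0,0,0,0])

```text
t: 15.58
ee_pos: [642.9, -34.3, 75.2]
orientation: [-1.965, -2.451, 0.0]
ft_force: [0.2, 0.4, -0.5]
width: 0.6
grasp_force: 0.0
```

```bash
python3 s.py
```

```text
t 15.575 p [642.9 -34.3  75.2] bar th 0.2189 deg to tray line 17.47 post in tool 197.95 -29.59 F tool [0.3 0.3 0.5] F [ 0.2  0.4 -0.5] M [-0.05  0.06  0.01]
bar rect (32.39980697631836, 93.62068939208984) ang from pivot deg to tray line 18.88 rect ang 12.917133331298828
```

Emit:
jog_arm(increments=[0,0,1,-0.5,-3.45,0,0,0,0,1,-0.5,-3.45,0,0,0,0,0,0,0,0,0])

```text
t: 16.0
ee_pos: [636.1, -36.8, 75.2]
orientation: [-2.008, -2.415, 0.0]
ft_force: [0.2, 0.0, -0.7]
width: 0.4
grasp_force: 0.0
```

Emit:
jog_arm(increments=[0,0,1,-0.5,-3.45,0,0,0,0,0,0,0,0,0])

```text
t: 16.25
ee_pos: [632.9, -37.9, 75.2]
orientation: [-2.029, -2.398, 0.0]
ft_force: [-0.0, 0.3, 0.9]
width: 0.6
grasp_force: 0.0
```

Emit:
jog_arm(increments=[0,0,0.7,-0.35,-2.4,0,0,0,0,0,0,0,0,0])

```text
t: 16.5
ee_pos: [630.7, -38.6, 75.2]
orientation: [-2.044, -2.386, 0.0]
ft_force: [0.5, -0.1, 0.1]
width: 0.7
grasp_force: 0.2
```

Emit:
jog_arm(increments=[0,0,0.7,-0.35,-2.4,0,0,0,0,0,0,0,0,0])

```text
t: 16.75
ee_pos: [628.4, -39.3, 75.2]
orientation: [-2.058, -2.373, 0.0]
ft_force: [0.1, 0.3, 0.7]
width: 0.5
grasp_force: 0.2
```

Emit:
jog_arm(increments=[0,0,0.7,-0.35,-2.4,0,0,0,0,0,0,0,0,0])

```text
t: 17.0
ee_pos: [626.0, -40.0, 75.2]
orientation: [-2.073, -2.36, 0.0]
ft_force: [-0.3, 0.1, -0.2]
width: 0.5
grasp_force: 0.2
```

```bash
python3 s.py
```

```text
t 17.0 p [626.  -40.   75.2] bar th 0.1296 deg to tray line 12.35 post in tool 198.03 -29.66 F tool [ 0.1 -0.3  0.2] F [-0.3  0.1 -0.2] M [-0.06 -0.02  0.06]
bar rect (32.36432647705078, 95.4343032836914) ang from pivot deg to tray line 13.9 rect ang 8.140321731567383
```

Emit:
jog_arm(increments=[0,0,0.5,-0.25,-1.72,0,0,0,0,0,0,0,0,0])

```text
t: 17.3
ee_pos: [624.4, -40.5, 75.2]
orientation: [-2.083, -2.352, 0.0]
ft_force: [0.3, -1.2, 0.2]
width: 0.7
grasp_force: 0.3
```

Emit:
jog_arm(increments=[0,0,0.5,-0.25,-1.72,0,0,0,0,0,0,0,0,0])

```text
t: 17.55
ee_pos: [622.7, -40.9, 75.2]
orientation: [-2.093, -2.342, 0.0]
ft_force: [0.5, -0.9, 0.2]
width: 0.2
grasp_force: 0.3
```

Emit:
jog_arm(increments=[0,0,0.5,-0.25,-1.72,0,0,0,0,0,0,0,0,0])

```text
t: 17.8
ee_pos: [621.0, -41.4, 75.2]
orientation: [-2.103, -2.333, 0.0]
ft_force: [0.6, -0.6, -0.7]
width: 0.7
grasp_force: 0.3
```

Emit:
jog_arm(increments=[0,0,0.5,-0.25,-1.72,0,0,0,0,0,0,0,0,0])

```text
t: 18.05
ee_pos: [619.4, -41.8, 75.2]
orientation: [-2.114, -2.324, 0.0]
ft_force: [0.8, -0.8, -0.1]
width: 0.3
grasp_force: 0.3
```

Emit:
jog_arm(increments=[0,0,0.5,-0.25,-1.72,0,0,0,0,0,0,0,0,0])

```text
t: 18.3
ee_pos: [618.4, -42.1, 75.4]
orientation: [2.123, 2.314, 0.001]
ft_force: [3.4, 1.1, -1.5]
width: 0.2
grasp_force: 1.8
```

Emit:
jog_arm(increments=[0,0,0.5,-0.25,-1.72,0,0,0,0,0,0,0,0,0])

```text
t: 18.55
ee_pos: [616.5, -42.5, 75.3]
orientation: [2.134, 2.305, 0.001]
ft_force: [4.3, 2.0, -1.1]
width: 0.5
grasp_force: 2.2
```

Emit:
jog_arm(increments=[0,0,0.5,-0.25,-1.72,0,0,0,0,0,0,0,0,0])

```text
t: 18.8
ee_pos: [614.5, -43.0, 75.3]
orientation: [2.144, 2.296, 0.0]
ft_force: [3.3, 1.7, -0.0]
width: 0.1
grasp_force: 2.2
```

Emit:
jog_arm(increments=[0,0,0.5,-0.25,-1.72,0,0,0,0,0,0,0,0,0])

```text
t: 19.05
ee_pos: [612.8, -43.3, 75.2]
orientation: [2.154, 2.287, 0.0]
ft_force: [4.6, 1.5, -1.2]
width: 0.4
grasp_force: 2.3
```

Emit:
jog_arm(increments=[0,0,0.5,-0.25,-1.72,0,0,0,0,0,0,0,0,0])

```text
t: 19.3
ee_pos: [611.3, -43.7, 75.3]
orientation: [2.164, 2.277, 0.001]
ft_force: [5.0, 1.5, -0.8]
width: 0.5
grasp_force: 2.4
```

Emit:
jog_arm(increments=[0,0,0.5,-0.25,-1.72,0,0,0,0,0,0,0,0,0])

```text
t: 19.55
ee_pos: [609.2, -43.9, 75.2]
orientation: [-2.173, -2.268, 0.0]
ft_force: [3.5, 2.4, -0.9]
width: 0.1
grasp_force: 1.7
```

Emit:
jog_arm(increments=[0,0,0.5,-0.25,-1.72,0,0,0,0,0,0,0,0,0])

```text
t: 19.8
ee_pos: [607.0, -44.3, 75.1]
orientation: [-2.183, -2.258, 0.001]
ft_force: [2.1, 1.3, 1.4]
width: 0.2
grasp_force: 1.0
```

Emit:
jog_arm(increments=[0,0,0.5,-0.25,-1.72,0,0,0,0,0,0,0,0,0])

```text
t: 20.05
ee_pos: [605.5, -44.7, 75.1]
orientation: [-2.193, -2.249, 0.001]
ft_force: [0.6, 1.3, 0.2]
width: 0.4
grasp_force: 0.9
```

```bash
python3 s.py
```

```text
t 20.05 p [605.5 -44.7  75.1] bar th 0.025 deg to tray line 6.36 post in tool 198.03 -29.51 F tool [ 1.2  0.6 -0.2] F [0.6 1.3 0.2] M [ 0.13 -0.26 -0.03]
bar rect (32.230690002441406, 96.32589721679688) ang from pivot deg to tray line 7.93 rect ang 2.1167609691619873
```

Emit:
jog_arm(increments=[0,0,0.5,-0.25,-1.72,0,0,0,0,0,0,0,0,0])

```text
t: 20.35
ee_pos: [603.9, -45.0, 75.1]
orientation: [-2.203, -2.239, 0.001]
ft_force: [2.2, 1.5, -0.3]
width: 0.3
grasp_force: 0.9
```

Emit:
jog_arm(increments=[0,0,0.5,-0.25,-1.72,0,0,0,0,0,0,0,0,0])

```text
t: 20.6
ee_pos: [602.2, -45.3, 75.1]
orientation: [-2.213, -2.23, 0.001]
ft_force: [1.5, 0.8, -0.1]
width: 0.4
grasp_force: 0.8
```

Emit:
jog_arm(increments=[0,0,0.5,-0.25,-1.72,0,0,0,0,0,0,0,0,0])

```text
t: 20.85
ee_pos: [600.5, -45.5, 75.1]
orientation: [-2.223, -2.22, 0.001]
ft_force: [0.7, 0.1, -0.3]
width: 0.2
grasp_force: 0.8
```

Emit:
jog_arm(increments=[0,0,0.5,-0.25,-1.72,0,0,0,0,0,0,0,0,0])

```text
t: 21.1
ee_pos: [598.8, -45.8, 75.1]
orientation: [-2.232, -2.21, 0.001]
ft_force: [1.6, 1.1, -1.7]
width: 0.8
grasp_force: 0.7
```

```bash
python3 s.py; python3 - <<'E'
from h import *
im=get_image('side');im2=get_image('wrist')
cv2.imwrite('pics/c5.png',np.hstack([cv2.resize(im['pixels'][190:270,220:320],(480,384),interpolation=2),cv2.resize(im2['pixels'][160:380,0:180],(314,384))]))
E
```

```text
t 21.1 p [598.8 -45.8  75.1] bar th -0.0099 deg to tray line 4.36 post in tool 198.01 -29.73 F tool [1.1 1.6 1.7] F [ 1.6  1.1 -1.7] M [ 0.04 -0.21 -0.04]
bar rect (32.253997802734375, 97.88187408447266) ang from pivot deg to tray line 5.98 rect ang 0.20643606781959534
```

View pics/c5.png

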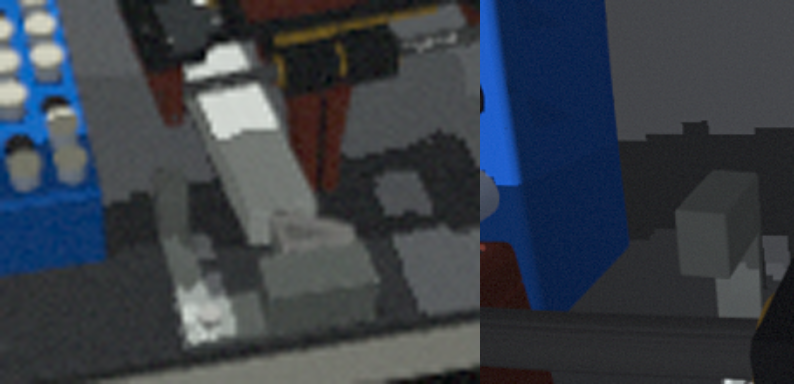

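Bar end is riding on the bolt (crop ~(300,230)); the stop lug (~(170,200)) is still some 20 mm away. Continuing.

Emit:
jog_arm(increments=[0,0,0.5,-0.25,-1.72,0,0,0,0,0,0,0,0,0])

```text
t: 21.5
ee_pos: [597.2, -46.0, 75.2]
orientation: [-2.242, -2.201, 0.0]
ft_force: [1.4, 0.5, -1.0]
width: 0.5
grasp_force: 0.8
```

Emit:
jog_arm(increments=[0,0,0.5,-0.25,-1.72,0,0,0,0,0,0,0,0,0])

```text
t: 21.75
ee_pos: [595.5, -46.2, 75.2]
orientation: [-2.252, -2.191, 0.0]
ft_force: [1.5, 0.1, -0.0]
width: 0.2
grasp_force: 0.8
```

Emit:
jog_arm(increments=[0,0,0.5,-0.25,-1.72,0,0,0,0,0,0,0,0,0])

```text
t: 22.0
ee_pos: [593.7, -46.4, 75.2]
orientation: [-2.261, -2.181, 0.0]
ft_force: [1.0, -0.4, -1.2]
width: 0.5
grasp_force: 0.8
```

```bash
python3 s.py; python3 - <<'E'
from h import *
import pickle
o,im=pickle.load(open('w1.pkl','rb'))
L=pts(im,[138.3,127,125.8,113.8,160],[190,206.3,180.8,197.5,238],o,z=96.);print(L.round(1))
# angle of bar when rack side meets lug face corners
Pp=np.array([571.,152.5])
for q in L[:2,:2]:
    d=q-Pp;r=np.hypot(*d);a=np.arctan2(d[0],-d[1])+np.arcsin(16/r);print(r,'shut tray-line deg',np.degrees(a)+4.93)
E
```

```text
t 22.0 p [593.7 -46.4  75.2] bar th -0.0362 deg to tray line 2.85 post in tool 197.99 -29.89 F tool [-0.4  1.   1.2] F [ 1.  -0.4 -1.2] M [-0.01 -0.2   0.04]
bar rect (98.07677459716797, 32.438255310058594) ang from pivot deg to tray line 4.47 rect ang 88.7151870727539
[[534.8 -41.3  96. ]
 [533.3 -59.7  96. ]
 [522.2 -40.4  96. ]
 [520.2 -59.3  96. ]
 [571.  -68.8  96. ]]
197.18168756769927 shut tray-line deg -0.9991561410580223
215.53792793856073 shut tray-line deg -0.873007580916445
```

Emit:
jog_arm(increments=[0,0,0.5,-0.25,-1.72,0,0,0,0,0.5,-0.25,-1.72,0,0,0,0,0,0,0,0,0])

```text
t: 22.42
ee_pos: [590.2, -46.8, 75.1]
orientation: [-2.28, -2.161, 0.0]
ft_force: [1.7, -0.3, -0.9]
width: 0.5
grasp_force: 0.7
```

Emit:
jog_arm(increments=[0,0,0.5,-0.25,-1.72,0,0,0,0,0,0,0,0,0])

```text
t: 22.68
ee_pos: [588.6, -46.9, 75.2]
orientation: [-2.289, -2.151, 0.0]
ft_force: [1.9, 0.6, -1.0]
width: 0.2
grasp_force: 0.8
```

Emit:
jog_arm(increments=[0,0,0.5,-0.25,-1.72,0,0,0,0,0,0,0,0,0])

```text
t: 22.92
ee_pos: [586.8, -47.1, 75.2]
orientation: [-2.299, -2.141, 0.0]
ft_force: [2.0, -0.7, -1.4]
width: 0.8
grasp_force: 0.9
```

Emit:
jog_arm(increments=[0,0,0.4,-0.2,-1.4,0,0,0,0,0,0,0,0,0])

```text
t: 23.18
ee_pos: [585.4, -47.2, 75.2]
orientation: [-2.306, -2.133, 0.0]
ft_force: [2.0, -0.3, -0.2]
width: 0.2
grasp_force: 1.0
```

Emit:
jog_arm(increments=[0,0,0.3,-0.15,-1,0,0,0,0,0,0,0,0,0])

```text
t: 23.42
ee_pos: [584.5, -47.2, 75.2]
orientation: [2.312, 2.127, -0.0]
ft_force: [2.4, -0.6, -1.1]
width: 0.5
grasp_force: 1.1
```

Emit:
jog_arm(increments=[0,0,0.3,-0.15,-1,0,0,0,0,0,0,0,0,0])

```text
t: 23.68
ee_pos: [583.5, -47.3, 75.2]
orientation: [2.317, 2.121, -0.0]
ft_force: [0.8, -0.3, -1.6]
width: 0.4
grasp_force: 1.1
```

```bash
python3 s.py
```

```text
t 23.675 p [583.5 -47.3  75.2] bar th -0.0884 deg to tray line -0.13 post in tool 197.92 -30.1 F tool [-0.2  0.9  1.6] F [ 0.8 -0.3 -1.6] M [-0.19 -0.31  0.04]
bar rect (99.12104797363281, 32.52998352050781) ang from pivot deg to tray line 1.63 rect ang 86.1310043334961
```

Emit:
jog_arm(increments=[0,0,0.3,-0.15,-1,0,0,0,0,0,0,0,0,0])

```text
t: 23.98
ee_pos: [582.4, -47.4, 75.2]
orientation: [-2.323, -2.115, 0.0]
ft_force: [2.3, -0.6, -1.0]
width: 0.3
grasp_force: 1.1
```

Emit:
jog_arm(increments=[0,0,0.3,-0.15,-1,0,0,0,0,0,0,0,0,0])

```text
t: 24.22
ee_pos: [581.3, -47.4, 75.1]
orientation: [-2.328, -2.109, 0.001]
ft_force: [2.6, -0.2, 0.4]
width: 0.3
grasp_force: 0.9
```

Emit:
jog_arm(increments=[0,0,0.3,-0.15,-1,0,0,0,0,0,0,0,0,0])

```text
t: 24.48
ee_pos: [579.9, -47.4, 75.1]
orientation: [-2.333, -2.102, 0.001]
ft_force: [0.2, -0.2, 0.2]
width: -0.1
grasp_force: 0.1
```

Emit:
jog_arm(increments=[0,0,0.3,-0.15,-1,0,0,0,0,0,0,0,0,0])

```text
t: 24.72
ee_pos: [579.1, -47.4, 75.1]
orientation: [-2.339, -2.096, 0.001]
ft_force: [0.1, 0.5, -0.4]
width: 0.7
grasp_force: 0.0
```

Emit:
jog_arm(increments=[0,0,0.2,-0.1,-0.7,0,0,0,0,0,0,0,0,0])

```text
t: 24.98
ee_pos: [578.8, -47.5, 75.2]
orientation: [-2.343, -2.093, 0.0]
ft_force: [0.5, -0.3, -0.1]
width: 0.2
grasp_force: 0.2
```

Emit:
jog_arm(increments=[0,0,0.2,-0.1,-0.7,0,0,0,0,0,0,0,0,0])

```text
t: 25.22
ee_pos: [578.1, -47.5, 75.2]
orientation: [2.347, 2.089, 0.0]
ft_force: [0.4, 0.2, 0.4]
width: 0.6
grasp_force: 0.3
```

```bash
python3 s.py
```

```text
t 25.225 p [578.1 -47.5  75.2] bar th -0.1163 deg to tray line -1.74 post in tool 197.85 -30.28 F tool [ 0.2  0.4 -0.4] F [0.4 0.2 0.4] M [-0.08 -0.07 -0.02]
bar rect (99.88115692138672, 32.450286865234375) ang from pivot deg to tray line 0.07 rect ang 84.56123352050781
```

Emit:
jog_arm(increments=[0,0,0.1,0,-0.7,0,0,0,0,0,0,0,0,0])

```text
t: 25.52
ee_pos: [577.4, -47.5, 75.2]
orientation: [2.349, 2.087, -0.0]
ft_force: [1.9, -0.3, -0.3]
width: 0.5
grasp_force: 0.4
```

Emit:
jog_arm(increments=[0,0,0,0,-0.7,0,0,0,0,0,0,0,0,0])

```text
t: 25.78
ee_pos: [576.7, -47.4, 75.2]
orientation: [2.348, 2.087, -0.0]
ft_force: [0.0, -0.1, 0.1]
width: 0.7
grasp_force: 0.4
```

Emit:
jog_arm(increments=[0,0,0,0,-0.7,0,0,0,0,0,0,0,0,0])

```text
t: 26.02
ee_pos: [576.0, -47.3, 75.2]
orientation: [2.348, 2.087, 0.0]
ft_force: [1.5, -0.9, -0.2]
width: 0.7
grasp_force: 0.5
```

Emit:
jog_arm(increments=[0,0,0,0,-0.6,0,0,0,0,0,0,0,0,0])

```text
t: 26.28
ee_pos: [575.6, -47.3, 75.2]
orientation: [2.348, 2.086, 0.0]
ft_force: [2.2, -1.2, -1.6]
width: 0.2
grasp_force: 0.9
```

Emit:
jog_arm(increments=[0,0,0,0,-0.6,0,0,0,0,0,0,0,0,0])

```text
t: 26.52
ee_pos: [575.5, -47.3, 75.4]
orientation: [2.348, 2.086, 0.002]
ft_force: [4.4, -1.8, -1.3]
width: 0.5
grasp_force: 2.2
```

Emit:
jog_arm(increments=[0,0,0,0,-0.6,0,0,0,0,0,0,0,0,0])

```text
t: 26.78
ee_pos: [575.5, -47.3, 75.5]
orientation: [2.347, 2.085, 0.003]
ft_force: [5.1, -1.4, -1.9]
width: 0.3
grasp_force: 3.0
```

Emit:
jog_arm(increments=[0,0,0,0,-0.7,0,0,0,0,0,0,0,0,0])

```text
t: 27.02
ee_pos: [575.5, -47.3, 75.7]
orientation: [2.346, 2.085, 0.004]
ft_force: [8.1, -2.5, -2.3]
width: 0.4
grasp_force: 3.7
```

Emit:
jog_arm(increments=[0,0,0,0,-0.7,0,0,0,0,0,0,0,0,0])

```text
t: 27.28
ee_pos: [575.5, -47.3, 75.9]
orientation: [2.345, 2.084, 0.006]
ft_force: [8.8, -2.5, -3.7]
width: 0.8
grasp_force: 4.5
```

Emit:
jog_arm(increments=[0,0,0,0,-0.7,0,0,0,0,0,0,0,0,0])

```text
t: 27.52
ee_pos: [575.5, -47.2, 76.1]
orientation: [2.345, 2.083, 0.007]
ft_force: [9.9, -2.5, -2.9]
width: 0.4
grasp_force: 5.3
```

Emit:
jog_arm(increments=[0,0,0,0,-0.5,0,0,0,0,0,0,0,0,0,0,0,0,0,0,0,0,0,0,0,0,0,0,0])

```text
t: 28.02
ee_pos: [575.5, -47.2, 76.2]
orientation: [2.344, 2.083, 0.008]
ft_force: [10.9, -2.8, -4.0]
width: 0.9
grasp_force: 5.8
```

Emit:
jog_arm(increments=[0,0,0,0,-0.5,0,0,0,0,0,0,0,0,0,0,0,0,0,0,0,0,0,0,0,0,0,0,0,0,0,0,0,0,0,0])

```text
t: 28.65
ee_pos: [575.5, -47.2, 76.4]
orientation: [2.343, 2.082, 0.009]
ft_force: [12.5, -2.4, -4.0]
width: 0.3
grasp_force: 6.4
```

```bash
python3 s.py|head -1
```

```text
t 28.65 p [575.5 -47.2  76.4] bar th -0.1178 deg to tray line -1.82 post in tool 197.77 -27.93 F tool [-0.9 12.7  4.1] F [12.5 -2.4 -4. ] M [-0.45 -2.23  0.13]
```

Pressed at 12.7 N. Letting go: back off, lift, and check.

Emit:
jog_arm(increments=[0,0,0,0,0,0,0,0,0,0,0,2,0,0,0,0,0,0,2,0,0,0,0,0,0,4,0,0,0,0,0,0,8,0,0,0,0,0,0,0,-15,0,0,0,0,0,0,-40,0,0,0,0,0,0,-50,0,0,0,0,0,0,-50,0,0,0,0,20,15,0,0,0,0,0,20,15,0,0,0,0,0,0,0,0,0])

```text
t: 30.2
ee_pos: [621.9, -11.0, 229.7]
orientation: [-2.346, -2.088, 0.001]
ft_force: [-0.6, -0.8, -0.2]
width: 0.6
grasp_force: 0.0
```

```bash
python3 s.py; python3 - <<'E'
from h import *
o=get_obs();im=get_image('wrist');cv2.imwrite('pics/w6.png',im['pixels'])
for n in('rack','tipbox','wipes'):
  get_image('side');print(n,[(np.round(r['centre']),round(r['p'],2)) for r in models.look_for(n,'side')][:1])
E
```

```text
t 30.2 p [621.9 -11.  229.7] bar th -0.1162 deg to tray line -1.73 post in tool 156.45 -69.54 F tool [-0.9 -0.5  0.2] F [-0.6 -0.8 -0.2] M [-0.04  0.07 -0.02]
bar rect (155.4490509033203, 32.60167694091797) ang from pivot deg to tray line -0.2 rect ang 83.82658386230469
rack [(array([459.,  -4., 112.]), 0.79)]
tipbox [(array([550., 364.,  78.]), 0.74)]
wipes [(array([ 509., -424.,   89.]), 0.71)]
```

View pics/w6.png

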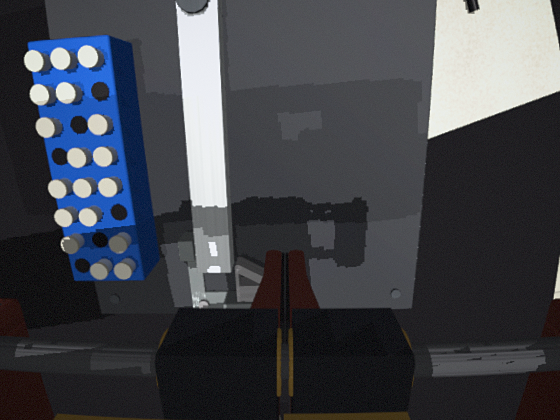

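The bar lies shut against the stop: its end is at row 272, right edge col 231. The bolt nose at (237,260) has snapped out behind it, the post head at (193,3) is over the slot, and rack and boxes are unmoved. Handing in.

```bash
python3 -c "
from workcell import job
print(job.close_job())"
```

```text
the job is handed in; nothing more can be done
None
```

The bar is latched: slotted onto the post while out of line, swung shut past the bolt, pressed on the stop with about 12.7 N and released, at about 30 s of the 72 s. The highest force read was about 13 N; the rack, tip box and wipes box had not moved.

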